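# Bring the empty amber jar to the front of the tea carousel and hold it there

### The arm

A 6-joint arm with a two-finger parallel gripper is mounted at the origin on the work surface. World frame = base frame: x ahead of the robot, y to its left, z up, the work surface at z = 0. Lengths are in mm, angles in rad, forces in N, time in s.
With the tool pointing down it reaches from about 375 to 925 mm from the base axis. Payload 5.7 kg.
Tool frame: the origin (TCP) lies midway between the tips of the shut fingers; the grasp point (between the pads) lies 19 mm behind it; z points along the fingers, y is the line along which they close (so a half turn about z gives the same grasp; the last joint's range is limited). The gripper opens to 88 mm and grips with 3 to 60 N. Pads are 20 mm wide; open, the fingers measure 115 mm over their backs; the gripper's body (75 mm by 178 mm) begins 61 mm behind the grasp point.
Start: joints at [-1.291, 0.359, 1.51, -0, 1.272, -0.115], TCP at [230.756, -553.817, 222.623] pointing down, gripper open.
Joint ranges: [-2.97, 2.97], [-1.01, 2.36], [0.21, 2.38], [-0.96, 4.11], [0.2, 2.71], [-2.98, 2.98]. Speed limits (rad/s): [2.39, 2.39, 3.14, 3.14, 3.14, 3.14].

### API

Orientations are given as a rotation vector (axis times angle).
In Python, from plant import arm gives the robot as it stands.
- The arm moves only by the shell command python3 -m crank 'ROWS' [OPENING]. ROWS is JSON, a list of rows, each a list of 2 entries, a list of its own where there are three numbers: the shift along the tool's x, y, z in m, then the turn about the tool's z in rad. A call has 1 to 8 rows; each row is the pose to reach, as a shift and turn from the pose commanded when the call began, along the tool's axes at that moment; what a row does not reach only later rows make up. A row lasts 1/10 s, in which the tool goes at most 50 mm and 8.59 degrees, less where a joint would pass 70% of its speed; a pose out of reach is approached as far as the arm can. A call with a gripper value outside its range is refused whole. OPENING is the closure, from -1 (fully open) to 1 (shut), set as the call begins (- or left out, the last holds). The fingers move at their own pace and stop on an object; the grip force is fixed at half the most. Time passes only in rows, so rows that repeat a pose let the fingers close. It gives the time, the measured TCP pose, the force, the opening and the grip force at its end, in the units of the state.
- arm.get_state(): the state, without advancing time (a new reading comes with each control period).
- arm.snapshot(name): name is "side" or "top"; returns (picture, depth): 480x640x3 uint8, red, green, blue; 480x640 float32, mm along the optical axis (not along the pixel's ray), 0 where there is no reading.
- arm.get_calibration(name): a dict with "fx", "fy", "cx", "cy" (pixels), "camera_from_world" (4x4, takes a point from world to camera coordinates). Camera axes: x right, y up, looking along -z (the intrinsics and any distortion apply to the point x, -y, -z); pixel columns grow to the right and rows downward; lengths in mm; the calibration is good to about 2 mm. A picture is of the moment at which its call begins. get_calibration takes no time and is no camera call.
- arm.hand_in(): hands the job in; it is judged then, once.
Trained networks look in the newest picture that a camera, given by its name, has taken for a name from the list of things; names that differ only in an ending like _2 or _b are one class to them, and where a whole thing is asked for, a point or a joint stands for the part that bears it (a point fixed in the world has none). Each returns a list of dicts, best first, with "score" (0 to 1); they miss things now and then, are a little off and sometimes report something else, mostly with a low value. They report only what shows in the picture. A call takes as long as a camera call. They do not tell look-alikes from the thing itself.
- arm.silhouettes(camera, thing): "mask" (480x640 bool, what is visible of it) and "bbox" ([left, top, right, bottom] in pixels, round what is visible of it).
The state is a dict: "time_s": time; "qpos": joint angles; "dq": joint speeds; "joint_efforts": joint torques, N m; "tool_pos": TCP position; "ee_rot": TCP orientation; "force": force on the tool from outside, world axes, zero at the start; "ft_torque": the same for the moment, N m; "width": finger opening in mm; "gripper_force": force on a finger pad.
Only numpy, scipy, OpenCV 4.12 (cv2) and the standard library are available. Lean on these libraries where they do the work, as an engineer would, in place of code of your own. Each camera call takes 0.05 s, during which the arm holds its last target. There are 200 camera calls.

### The job

Turn the revolving tray of the tea carousel until the open, empty amber jar stands squarely in the middle of the front, right above the drawer pull, so that it can be refilled. The tray runs freely, so finish while still holding the tray with the gripper so that it stays still; do not let go. Leave all the jars untouched and standing on the tray, and do not disturb the kettle, the carafe, the tea box or the scoop.

Things in the scene. Friction and masses are not known exactly. Their poses are not given: they have to be found in the camera images.
- base: The carousel's case: a square bamboo drawer case, 280 x 280 x 60 mm, too heavy to shift in this work. Origin at the centre of its underside, on the tray's turning axis; z up. Its front is its own -x side, which carries the drawer with the dark pull and looks roughly towards the robot (its yaw varies up to 0.45 rad either way). The round tray turns on top of it.
- drawer_pull (a point): Middle of the dark steel bar pull (90 mm wide) of the drawer in the middle of the case's front, 166 mm in front of the turning axis, 33 mm above the table. It marks the front.
- tray: The revolving tray: pale bamboo, 280 mm across, grey liner 86 mm above the table, rim 141 mm in radius, 5 mm thick, its top 98 mm up. Origin on the upright turning axis through the case's centre, 66 mm above the table. Turns freely over a full turn either way (about 0.03 N m of friction) and stays where left. Its start yaw is random and says nothing of where the jars stand.
- knob (a point): Centre of the round bamboo knob (42 mm across, 45 mm high, its top 237 mm and its underside 192 mm above the table) on the 18 mm centre post of the tray, on the turning axis, fixed to the tray; this point lies 215 mm above the table. The jars' tops lie below the knob: at most 181 mm above the table. It is the handle for turning and holding the tray: gripped from above at any yaw, it turns the tray with the gripper; a full half turn takes more than one grasp.
- amber_center (a point): Centre (half-way up) of the marked jar: empty, open amber glass, 62 mm across, 94 mm high. It stands loose on the tray's felt liner, about 95 mm from the axis, and is carried round by friction. One of six jars standing about 60 degrees apart; it never starts at the front.
- canister1: A lidded glazed white tea canister with a bamboo lid, 62 mm across, 94 mm high; it stands loose on the tray about 95 mm from the axis. Origin at the centre of its underside. Leave it untouched.
- canister2: A lidded sage green tea canister with a bamboo lid, 62 mm across, 94 mm high; it stands loose on the tray about 95 mm from the axis. Origin at the centre of its underside. Leave it untouched.
- canister3: A lidded glazed white tea canister with a bamboo lid, 62 mm across, 94 mm high; it stands loose on the tray about 95 mm from the axis. Origin at the centre of its underside. Leave it untouched.
- canister4: A lidded sage green tea canister with a bamboo lid, 62 mm across, 94 mm high; it stands loose on the tray about 95 mm from the axis. Origin at the centre of its underside. Leave it untouched.
- canister5: A lidded glazed white tea canister with a bamboo lid, 62 mm across, 94 mm high; it stands loose on the tray about 95 mm from the axis. Origin at the centre of its underside. Leave it untouched.
- amber_jar: The amber jar; origin at the centre of its underside.
- kettle_center (a point): Matte white gooseneck kettle, 160 mm across, 148 mm high with its lid knob, reaching 165 mm from its axis at the spout and 126 mm at the handle; point on its axis 70 mm up. Bystander, to the robot's right.
- carafe_center (a point): Narrow glass carafe, 90 mm across, 215 mm high, on a round cork trivet 130 mm across and 10 mm thick; point half-way up its axis. Bystander, far right.
- scoop_center (a point): Steel scoop, about 140 mm long, 22 mm high, lying on the table to the left; point at the joint of bowl and handle. Bystander.
- flap (a joint): Hinged flap (lid) of the bamboo tea box to the left of the carousel (box 150 x 200 mm, 108 mm high with its flap, small knob on top); 0 = shut, grows as it opens, rad. It starts shut and stays shut.
Not all that is in view belongs to the job. There is more than one size of the amber_jar; the job needs the largest.

How it is judged (in metres and radians):
On the way, in this order (a step that is already met when the one before it is completed fails the run):
1. the gripper takes hold of the tray while the amber jar is not yet at the front (contact force between the fingers and tray above 2 N and not (x of amber_center in the frame of base below -0.075 m and y of amber_center in the frame of base between -0.015 and 0.015 m)), for 0.1 s.
2. the amber jar is at the front with the gripper holding the tray (x of amber_center in the frame of base below -0.075 m and y of amber_center in the frame of base between -0.015 and 0.015 m and contact force between the fingers and tray above 2 N), for 0.2 s.
At the end, for the whole second after the job is handed in: Amber jar centre within 15 mm of the middle line through the drawer pull and over 75 mm in front of the axis; fingers hold the tray or its knob (over 2 N), tray still (below 0.06 rad/s); all six jars upright (0.15 rad) on the tray, within 115 mm of its axis (all of step 2 and angular speed of tray below 0.06 rad/s and angle between each of amber_center, canister1, canister2, canister3, canister4, canister5's own z axis and vertical below 0.15 rad and horizontal distance between each of amber_center, canister1, canister2, canister3, canister4, canister5 and knob below 0.115 m); the arm keeps its last pose, push and grip.
It fails at once if a jar is touched by the robot (more than 1.5 N) (contact force between any of the arm, the fingers and amber_jar above 1.5 N or contact force between any of the arm, the fingers and canister1 above 1.5 N or contact force between any of the arm, the fingers and canister2 above 1.5 N or contact force between any of the arm, the fingers and canister3 above 1.5 N or contact force between any of the arm, the fingers and canister4 above 1.5 N or contact force between any of the arm, the fingers and canister5 above 1.5 N).
It fails at once if a jar is tipped over (angle between any of amber_center, canister1, canister2, canister3, canister4, canister5's own z axis and vertical above 0.5 rad).
It fails at once if the amber jar is lifted off the tray (height (world z) of amber_center above 0.155 m).
It fails at once if the kettle, carafe or scoop is moved more than 20 mm, or the tea box's flap is opened (distance of any of kettle_center, carafe_center, scoop_center from where it was at the start of the episode above 0.02 m or value of joint flap above 0.15 rad).
It also fails if it takes over 72 s, if anything falls off the work surface, if the arm or the gripper's body presses on something with over 40 N, if the wrist force passes 120 N, or if a joint passes its speed limit or range.

## Working session

There is one attempt and no reset: what is moved stays moved. The work goes in short steps, Python scripts to look and compute and a shell command to move; the robot and the scene stay as the last step left them, time stands still between calls to the robot, and variables do not carry over. Pictures are saved under pics/ and viewed, at most 10 in all, crops included, and the job is handed in when it is done.

```bash
mkdir -p pics
cat > h.py <<'E'
import numpy as np, cv2
from plant import arm
def cloud(cam,d):
    c=arm.get_calibration(cam); v,u=np.mgrid[:480,:640]
    P=np.stack([(u-c['cx'])/c['fx']*d,-(v-c['cy'])/c['fy']*d,-d,np.ones_like(d)],-1)
    return (P@np.linalg.inv(c['camera_from_world']).T)[...,:3]
def pix(cam,p):
    c=arm.get_calibration(cam); q=np.array(c['camera_from_world'])@np.r_[p,1]
    return c['cx']+c['fx']*q[0]/-q[2], c['cy']+c['fy']*q[1]/q[2]
E
python3 - <<'E'
from h import *
print({k:v for k,v in arm.get_calibration('top').items() if k!='camera_from_world'})
ims=[]
for cam in('top','side'):
    im,d=arm.snapshot(cam); cv2.imwrite(f'pics/{cam}0.png',im[...,::-1]); P=cloud(cam,d)
    for t in('knob','amber_jar','drawer_pull','base','tray','kettle_center','carafe_center'):
        for r in arm.silhouettes(cam,t)[:3]:
            m=r['mask']&(d>0); 
            if m.sum(): print(cam,t,round(r['score'],2),np.round(r['bbox']),m.sum(),np.round(np.median(P[m],0)),np.round(np.percentile(P[m],98,axis=0)))
print(arm.get_state())
E
```

```text
{'fx': 456.7925652769819, 'fy': 456.7925652769819, 'cx': 320.91390359811766, 'cy': 242.92253011898944}
top knob 0.92 [300. 167. 392. 258.] 3775 [613. -70.  86.] [745.  57. 236.]
top knob 0.55 [337. 228. 363. 255.] 402 [518. -78. 173.] [548. -50. 181.]
top amber_jar 0.87 [313. 213. 332. 238.] 396 [571.  -2. 133.] [595.  26. 183.]
top amber_jar 0.76 [296. 285. 312. 298.] 178 [369.  59.  10.] [390.  78.  74.]
top amber_jar 0.51 [261. 222. 274. 238.] 215 [567. 179.  35.] [587. 205.  74.]
top base 0.84 [297. 167. 398. 270.] 5885 [604. -67.  85.] [756.  64. 234.]
top tray 0.95 [299. 170. 399. 258.] 4222 [615. -68.  86.] [747.  58. 235.]
top kettle_center 0.81 [440. 262. 523. 330.] 2619 [ 385. -431.  125.] [ 464. -368.  146.]
top kettle_center 0.37 [313. 183. 328. 212.] 409 [650.   8. 173.] [682.  35. 181.]
top carafe_center 0.61 [423. 175. 464. 217.] 1109 [ 670. -353.  122.] [ 721. -322.  226.]
side knob 0.66 [274. 188. 376. 273.] 3326 [613. -54.  88.] [748.  64. 237.]
side amber_jar 0.88 [272. 297. 292. 326.] 466 [559. 185.  48.] [585. 200.  73.]
side amber_jar 0.71 [250. 185. 389. 300.] 
[... 691 characters left out ...]
.] [637. 541. 149.]
{'time_s': 0.8, 'qpos': array([-1.29109233e+00,  3.58749015e-01,  1.51039369e+00,  4.25646037e-06,
        1.27250952e+00, -1.15071684e-01]), 'dq': array([ 0.00116819,  0.00081727, -0.00060031,  0.00024022,  0.00218862,
       -0.00203383]), 'joint_efforts': array([-2.15604094e-03, -5.15284288e+01, -2.71117097e+01,  6.73373463e-02,
        2.43928347e-02, -2.48438283e-06]), 'tool_pos': array([ 230.76269313, -553.81755496,  222.65556838]), 'ee_rot': array([-3.08053164e+00, -6.16079596e-01,  1.32570696e-06]), 'force': array([-0.44908352,  0.07638709,  0.01076206]), 'ft_torque': array([ 0.02884872, -0.00141283, -0.00800423]), 'gripper_force': 0.0, 'width': 87.73631983635585}
```

View pics/top0.png

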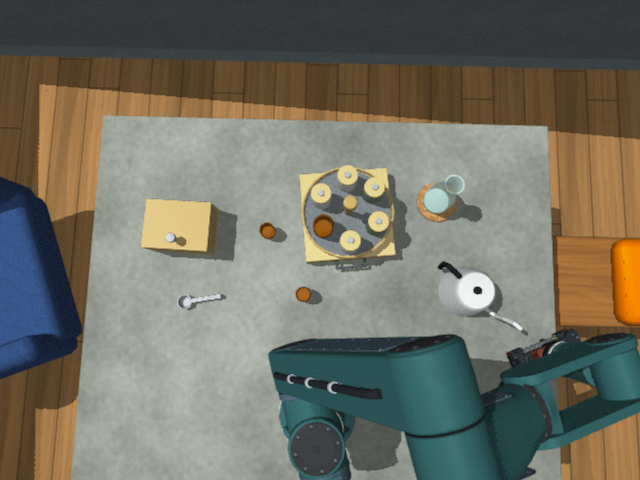

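View pics/side0.png

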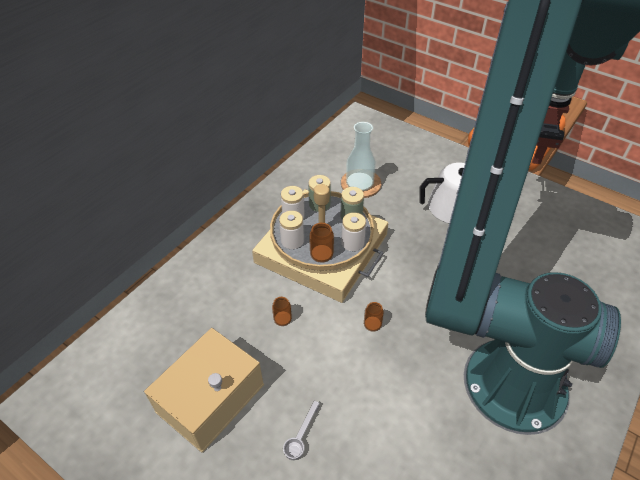

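The top view shows the carousel with its knob at about (350,203), the big amber jar on the tray at (323,227) and the pull at (353,266). Small amber jars stand on the table at (267,231) and (304,294). The arm doesn't hide any of these.

```bash
cat >> h.py <<'E'
from scipy.optimize import least_squares
def circ(p,r=None):
    f=lambda c:np.hypot(*(p-c[:2]).T)-(c[2] if r is None else r)
    s=least_squares(f,np.r_[p.mean(0),20 if r is None else r],loss='soft_l1',f_scale=2); return s.x
def measure(cams=('top','side')):
    out={}
    for cam in cams:
        im,d=arm.snapshot(cam); P=cloud(cam,d); ok=d>0
        x,y,z=P[...,0],P[...,1],P[...,2]
        near=ok&(np.hypot(x-614,y+68)<220)
        k=near&(z>222)&(z<242)&(np.hypot(x-614,y+68)<60)
        if k.sum()>5:
            q=P[k][:,:2]; print(cam,'knob n',k.sum(),'mean',q.mean(0).round(1),'mid',((q.min(0)+q.max(0))/2).round(1))
        hsv=cv2.cvtColor(im,cv2.COLOR_RGB2HSV)
        am=near&(hsv[...,0]<13)&(hsv[...,1]>170)&(z>84)&(np.hypot(x-614,y+68)<150)
        if am.sum()>10:
            w=am&(z>92)&(z<190); q=P[w][:,:2]; print(cam,'amber n',w.sum(),'fit31',circ(q,31)[:2].round(1),'mid',((np.percentile(q,2,axis=0)+np.percentile(q,98,axis=0))/2).round(1),'zmax',P[am][:,2].max().round())
        c=near&(z>52)&(z<66); q=P[c][:,:2].astype(np.float32)
        if len(q)>20: print(cam,'case',len(q),cv2.minAreaRect(q))
        tr=near&(z>94)&(z<101)&(np.hypot(x-614,y+68)>120)&(np.hypot(x-614,y+68)<165)
        if tr.sum()>20: print(cam,'rim',tr.sum(),circ(P[tr][:,:2]).round(1))
        dp=near&(z>22)&(z<42)&(x<500)&(hsv[...,2]<110); q=P[dp][:,:2]
        if len(q)>5: print(cam,'pull',len(q),q.mean(0).round(1),cv2.minAreaRect(q.astype(np.float32)))
        out[cam]=(im,d,P)
    return out
E
python3 - <<'E'
from h import *
o=measure()
a=[cv2.resize(o['top'][0][150:290,280:420],(560,560),interpolation=cv2.INTER_CUBIC)]
cv2.imwrite('pics/c1.png',a[0][...,::-1])
E
```

```text
top knob n 169 mean [619.1 -73.7] mid [619.3 -72.9]
top case 1293 ((620.7469482421875, -74.24403381347656), (280.7865295410156, 279.97674560546875), 5.953223705291748)
top rim 350 [620.5 -74.3 138.8]
top pull 114 [464.3 -98.3] ((469.4305725097656, -114.76226043701172), (30.877185821533203, 159.7833709716797), 6.0438971519470215)
side knob n 187 mean [616.8 -69.8] mid [618.7 -73.1]
side amber n 382 fit31 [569.2  -2.3] mid [558.9   4.1] zmax 182.0
side case 1577 ((619.5437622070312, -73.93798828125), (282.6226501464844, 285.7637939453125), 5.66536808013916)
side rim 440 [620.1 -73.8 138.7]
side pull 285 [472.6 -88.9] ((468.409912109375, -96.85711669921875), (32.27617645263672, 270.227294921875), 6.2393670082092285)
```

View pics/c1.png

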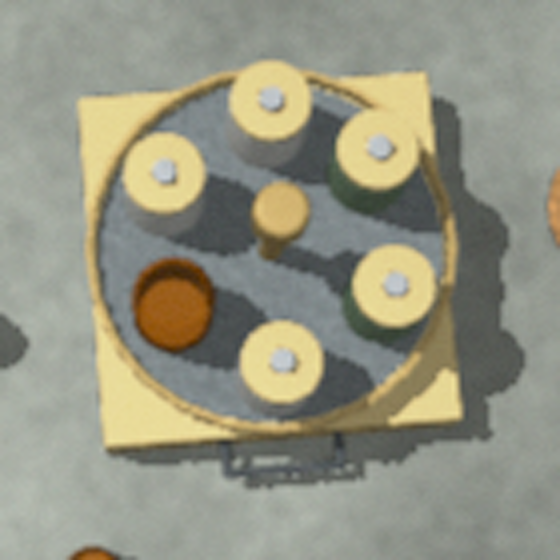

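```bash
cat > w.py <<'E'
from h import *
from scipy.spatial.transform import Rotation as R
def to(target):
    s=arm.get_state(); return (R.from_rotvec(s['ee_rot']).as_matrix().T@(np.array(target)-s['tool_pos'])/1000).round(4)
def ray(cam,u,v,z):
    c=arm.get_calibration(cam); M=np.linalg.inv(c['camera_from_world']); o=M[:3,3]
    q=M[:3,:3]@np.array([(u-c['cx'])/c['fx'],-(v-c['cy'])/c['fy'],-1]); return o+q*(z-o[2])/q[2]
E
python3 - <<'E'
from w import *
ax=np.array([620,-74])
for n,u,v,z in(('amber',323.3,224.3,180),('knob',350,202.7,237),('pull',352.5,267,33)):
    p=ray('top',u,v,z)[:2]; print(n,p.round(1),np.degrees(np.arctan2(*(p-ax)[::-1])).round(1),np.hypot(*(p-ax)).round(1))
print(R.from_rotvec(arm.get_state()['ee_rot']).as_matrix().round(3)); print(to([620,-74,310]))
E
```

```text
amber [563.7  -3.1] 128.5 90.5
knob [616.3 -75.1] -162.9 3.9
pull [454.2 -98.7] -171.5 167.6
[[ 0.923  0.385 -0.   ]
 [ 0.385 -0.923  0.   ]
 [-0.    -0.    -1.   ]]
[ 0.5439 -0.2932 -0.0874]
```

```bash
python3 -m crank '[[[0,0,-0.05],0],[[0,0,-0.0874],0],[[0.044,-0.023,-0.0874],0],[[0.088,-0.047,-0.0874],0],[[0.132,-0.071,-0.0874],0],[[0.176,-0.095,-0.0874],0],[[0.22,-0.1186,-0.0874],0],[[0.264,-0.1423,-0.0874],0]]' -1
python3 -c "
from w import *
print(to([619.5,-74,310]),arm.get_state()['qpos'].round(2))"
```

```text
time_s: 1.7
tool_pos: [420.5, -319.5, 310.3]
ee_rot: [3.08, 0.615, 0.001]
force: [0.6, -0.8, -0.4]
width: 87.9
gripper_force: 0.0
[ 0.2781 -0.1501  0.0003] [-0.78  0.18  1.54  0.    1.42  0.4 ]
```

```bash
python3 -m crank '[[[0.044,-0.0237,0],0],[[0.088,-0.0475,0],0],[[0.132,-0.0712,0],0],[[0.176,-0.095,0],0],[[0.22,-0.1187,0],0],[[0.255,-0.138,0],0],[[0.278,-0.150,0],0],[[0.278,-0.150,0],0]]' -1
python3 - <<'E'
from w import *
print(to([619.5,-74,198]),arm.get_state()['qpos'].round(2)); measure(('side',))
im,d=arm.snapshot('side'); cv2.imwrite('pics/s2.png',cv2.resize(im[60:300,190:450],None,fx=2.2,fy=2.2)[...,::-1])
E
```

```text
time_s: 2.5
tool_pos: [620.2, -72.8, 309.7]
ee_rot: [-3.078, -0.622, -0.001]
force: [0.0, 0.1, -0.4]
width: 87.8
gripper_force: 0.0
[-0.0012  0.0009  0.1117] [-0.23  0.33  1.33  0.    1.47  0.94]
side knob n 180 mean [616.9 -69.8] mid [618.5 -72.6]
side amber n 364 fit31 [569.4  -2.5] mid [560.2   7.1] zmax 185.0
side case 1587 ((620.738037109375, -73.27511596679688), (282.24444580078125, 285.5648193359375), 6.021430492401123)
side rim 438 [620.  -73.7 138.6]
side pull 98 [462.3 -91. ] ((466.8711242675781, -96.06779479980469), (32.054500579833984, 111.79464721679688), 5.972013473510742)
```

View pics/s2.png

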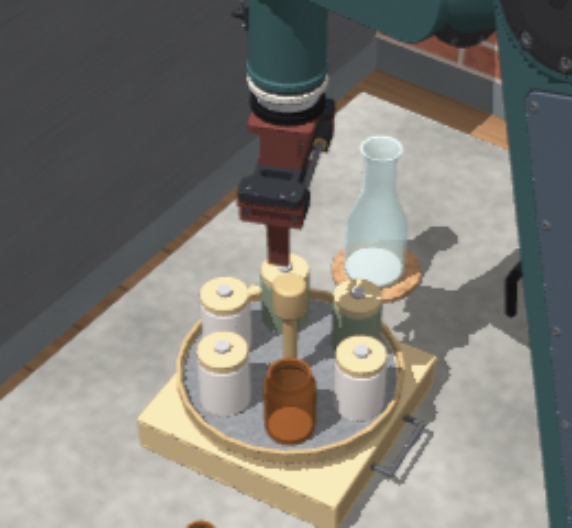

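The gripper hangs straight over the knob, at about (290,295) in the crop, and the way down is clear of the jars. I'll lower it and grip.

```bash
python3 -m crank '[[[-0.001,0.001,0.04],0],[[-0.001,0.001,0.075],0],[[-0.001,0.001,0.1],0],[[-0.001,0.001,0.112],0],[[-0.001,0.001,0.112],0]]' -1 && python3 -m crank '[[[0,0,0],0],[[0,0,0],0],[[0,0,0],0],[[0,0,0],0],[[0,0,0],0],[[0,0,0],0]]' 1
```

```text
time_s: 3.1
tool_pos: [616.2, -78.0, 196.7]
ee_rot: [-3.08, -0.614, 0.005]
force: [-0.4, 0.5, 1.0]
width: 87.4
gripper_force: 0.0
time_s: 3.7
tool_pos: [618.0, -77.0, 198.3]
ee_rot: [3.08, 0.616, 0.0]
force: [-0.8, -0.2, -0.0]
width: 42.6
gripper_force: 0.0
```

```bash
python3 -m crank '[[[0,0,0],0],[[0,0,0],0],[[0,0,0],0]]' 1; python3 -c "
from w import *
s=arm.get_state();print(s['force'],s['tool_pos'],to([619.5,-74,198]),s['qpos'])"
```

```text
time_s: 4.0
tool_pos: [618.0, -76.9, 198.2]
ee_rot: [-3.08, -0.616, -0.0]
force: [0.3, -0.1, 2.7]
width: 40.5
gripper_force: 30.0
[ 0.27638394 -0.08506397  2.69769662] [617.99089957 -76.91933441 198.24979257] [ 0.0025 -0.0021  0.0003] [-2.34852875e-01  4.12676537e-01  1.48826361e+00  2.73413892e-04
  1.24058674e+00  9.40951490e-01]
```

```bash
python3 -m crank '[[[0.0005,-0.0005,0],-0.01],[[0.001,-0.001,0],-0.03],[[0.0015,-0.001,0],-0.07],[[0.0015,-0.001,0],-0.12],[[0.0015,-0.001,0],-0.18],[[0.0015,-0.001,0],-0.24],[[0.0015,-0.001,0],-0.30],[[0.0015,-0.001,0],-0.36]]' 1 && python3 -m crank '[[[0,0,0],-0.05],[[0,0,0],-0.11],[[0,0,0],-0.17],[[0,0,0],-0.23],[[0,0,0],-0.28],[[0,0,0],-0.31],[[0,0,0],-0.33],[[0,0,0],-0.33]]' 1
python3 - <<'E'
from w import *
s=arm.get_state(); print(s['qpos'].round(2),s['force'].round(1)); o=measure()
cv2.imwrite('pics/s3.png',cv2.resize(o['side'][0][150:310,230:410],None,fx=3,fy=3)[...,::-1])
E
```

```text
time_s: 4.8
tool_pos: [618.3, -77.3, 198.3]
ee_rot: [2.917, 1.162, -0.003]
force: [-3.1, -6.8, 3.8]
width: 41.0
gripper_force: 30.0
time_s: 5.6
tool_pos: [618.7, -77.6, 198.2]
ee_rot: [2.687, 1.622, -0.003]
force: [-2.8, -6.7, 3.3]
width: 40.7
gripper_force: 30.0
[-0.23  0.41  1.49 -0.    1.24  0.25] [-2.8 -6.7  3.3]
top case 645 ((621.000244140625, -74.34011840820312), (279.2604064941406, 280.6205749511719), 5.727227687835693)
top rim 166 [620.5 -74.3 138.7]
side knob n 100 mean [618.8 -60.6] mid [619.6 -66. ]
side amber n 359 fit31 [534.6 -52.5] mid [525. -38.] zmax 183.0
side case 1560 ((620.6204833984375, -73.443115234375), (284.3130187988281, 283.6669616699219), 6.2127685546875)
side rim 368 [619.8 -73.8 138.5]
side pull 94 [462.6 -91.1] ((466.74835205078125, -89.26166534423828), (30.44890785217285, 97.32675170898438), 5.396512985229492)
```

View pics/s3.png

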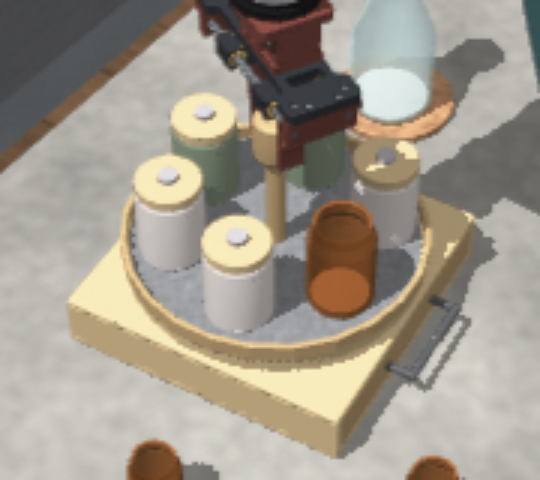

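The tray follows the gripper and the jars are still upright. The amber jar at (342,258) is moving to the front, with roughly 0.32 rad to go.

```bash
python3 -m crank '[[[0,0,0],-0.02],[[0,0,0],-0.06],[[0,0,0],-0.12],[[0,0,0],-0.18],[[0,0,0],-0.24],[[0,0,0],-0.29],[[0,0,0],-0.32],[[0,0,0],-0.32]]' 1
python3 - <<'E'
from w import *
o=measure(('side',)); im,d,P=o['side']
hsv=cv2.cvtColor(im,cv2.COLOR_RGB2HSV)
m=(hsv[...,0]<14)&(hsv[...,1]>150)&(P[...,2]>84)&(np.hypot(P[...,0]-620,P[...,1]+74)<150)
v,u=np.nonzero(m); a=np.radians(5.9); Rz=np.array([[np.cos(a),np.sin(a)],[-np.sin(a),np.cos(a)]])
p=ray('side',(u.min()+u.max())/2,(v.min()+v.max())/2,133)[:2]; print('bbox',p,Rz@(p-[620,-74]),u.min(),u.max(),v.min(),v.max())
p=ray('side',u.mean(),v.mean(),133)[:2]; print('cent',p,Rz@(p-[620,-74]))
for r in arm.silhouettes('side','amber_jar')[:3]:
    q=r['bbox']; p=ray('side',(q[0]+q[2])/2,(q[1]+q[3])/2,133)[:2]; print(r['score'],q,Rz@(p-[620,-74]))
# predicted outline of ideal jar at front
c=Rz.T@[-95,0]+[620,-74]; t=np.linspace(0,6.28,80); big=cv2.resize(im[150:310,230:410],None,fx=3,fy=3)[...,::-1].copy()
for z in(86,180):
    for k in t:
        x,y=pix('side',[c[0]+31*np.cos(k),c[1]+31*np.sin(k),z]); cv2.circle(big,(int(3*(x-230)),int(3*(y-150))),1,(0,255,0),-1)
cv2.imwrite('pics/s4.png',big)
E
```

```text
time_s: 6.5
tool_pos: [619.1, -77.7, 198.2]
ee_rot: [2.394, 2.03, -0.003]
force: [-1.8, -6.9, 2.6]
width: 41.0
gripper_force: 30.0
side knob n 189 mean [618.3 -67.1] mid [619.9 -71.1]
side amber n 349 fit31 [531.3 -81.3] mid [521.9 -66.3] zmax 184.0
side case 1597 ((620.256591796875, -73.20138549804688), (283.4698181152344, 284.8770751953125), 5.949687957763672)
side rim 417 [620.  -73.7 138.7]
side pull 93 [463.  -91.7] ((466.21136474609375, -90.97023010253906), (31.717208862304688, 103.48381042480469), 5.330327033996582)
bbox [529.86544987 -82.40239161] [-90.52079409   0.90727645] 340 362 211 248
cent [530.4332226  -80.19400639] [-89.72902343   3.04560065]
0.78 [364.1, 303.9, 387.7, 334.0] [-269.61706414  220.32024409]
0.62 [272.0, 295.7, 292.8, 327.5] [-72.0508042  308.00592498]
0.57 [339.1, 211.9, 360.7, 249.4] [-89.90807962   5.97608523]
```

View pics/s4.png

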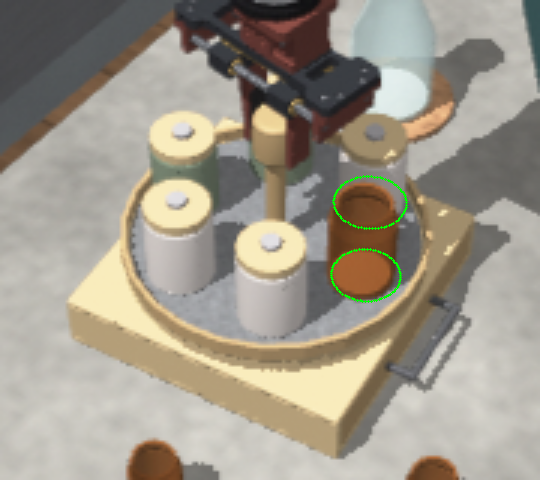

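In the side picture the jar nearly matches the ideal outline at (365,240), about 3 mm short. I'll nudge it a little further, let it settle, check the state and hand in.

```bash
python3 -m crank '[[[0,0,0],-0.01],[[0,0,0],-0.025],[[0,0,0],-0.03],[[0,0,0],-0.03],[[0,0,0],-0.03],[[0,0,0],-0.03],[[0,0,0],-0.03],[[0,0,0],-0.03]]' 1
python3 - <<'E'
from w import *
o=measure(('side',)); s=arm.get_state(); print(s['gripper_force'],s['force'],s['dq'].round(3))
print(arm.hand_in())
E
```

```text
time_s: 7.4
tool_pos: [619.2, -77.8, 198.2]
ee_rot: [2.364, 2.064, -0.003]
force: [-0.5, -6.6, 1.6]
width: 40.9
gripper_force: 30.0
side knob n 197 mean [618.3 -67. ] mid [620.3 -70.8]
side amber n 347 fit31 [531.9 -83.7] mid [521.4 -67.4] zmax 184.0
side case 1567 ((620.7550048828125, -74.42349243164062), (283.4595947265625, 285.9474792480469), 5.997844219207764)
side rim 429 [620.  -73.9 138.5]
side pull 94 [463.2 -91.7] ((467.15985107421875, -95.73193359375), (32.29220962524414, 111.09359741210938), 5.979158401489258)
30.00038869678974 [-0.46226545 -7.29154866  2.5705044 ] [ 0.002 -0.     0.001  0.     0.     0.002]
the job is handed in; nothing more can be done
None
```

I turned the tray until the large amber jar stood in the middle of the front above the drawer pull, by camera estimate within a few millimetres of the middle line, and handed the job in at about 7.5 s with the gripper still holding the knob at 30 N; no verdict was returned.

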